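Dock the sweet tube in its counter holder

ROBOT

A 6-joint arm with a two-finger parallel gripper is mounted at the origin on the work surface. World frame = base frame: x ahead of the robot, y to its left, z up, the work surface at z = 0. Lengths are in m, angles in rad, forces in N, time in s.
With the tool pointing down it reaches from about 0.35 to 0.85 m from the base axis. Payload 8.1 kg.
Tool frame: the origin (TCP) lies on the front face of the gripper's body, between the roots of the fingers; the fingertips stand 84 mm ahead of it and the grasp point (between the pads) lies 65 mm ahead of it; x points along the fingers, y is the direction in which the jaws open and shut, and the axes are right-handed (so a half turn about x gives the same grasp; the last joint's range is limited). The gripper opens to 93 mm and grips with 3 to 60 N. Pads are 15 mm wide; open, the fingers measure 128 mm over their backs; the gripper's body (75 mm by 188 mm) begins 65 mm behind the grasp point.
Start: joints at [-1.4, 0.13, 1.488, -0, 1.523, -0.085], TCP at [0.152, -0.58, 0.303] pointing down, gripper open.
Joint ranges: [-2.96, 2.96], [-0.89, 2.26], [0.02, 2.5], [-1.34, 4.48], [0, 2.73], [-2.66, 2.66]. Speed limits (rad/s): [2.39, 2.39, 2.79, 3.14, 3.14, 3.14].

INTERFACE

Orientations are given as a rotation vector (axis times angle).
In Python, from plant import telemetry, read_camera, camera_params, robot gives the robot as it stands.
- The arm moves only by the tool step_arm, never from a script. Its argument "commands" is a list of rows, each an object with "xyz": the shift along the tool's x, y, z in mm, a list of three; "turn": the turn, a rotation vector about the tool's x, y, z in rad, a list of three; "grip": the finger opening in mm, from 0 to 93. In form: [{"xyz": [dx, dy, dz], "turn": [ax, ay, az], "grip": grip}, ...]. A call has 1 to 12 rows; each row is the pose to reach, as a shift and turn from the pose commanded when the call began, along the tool's axes at that moment; what a row does not reach only later rows make up. A row lasts 1/8 s, in which the tool goes at most 62.5 mm and 10.7 degrees, less where a joint would pass 70% of its speed; a pose out of reach is approached as far as the arm can. A call with a gripper value outside its range is refused whole. The fingers move at their own pace and stop on an object; "force" is the grip in N (left out, the last holds). Time passes only in rows, so rows that repeat a pose let the fingers close. It gives the time, the measured TCP pose, the force and the opening at its end, in the units of the state.
- telemetry.read_state(): the state, without advancing time (a new reading comes with each control period).
- read_camera(name): name is "scene" or "top" or "wrist"; returns the picture (420x560x3 uint8, red, green, blue); there is no depth.
- camera_params(name): a dict with "mtx" (3x3 intrinsics, pixels), "rvec" (rotation vector, rad) and "tvec" (3), from world to camera coordinates, as OpenCV has them. Camera axes: x right, y down, z forward; pixel columns grow to the right and rows downward; lengths in m; the calibration is good to about 2 mm. A picture is of the moment at which its call begins: read the wrist's pose just before it. camera_params takes no time and is no camera call; for the wrist camera it gives the pose at the moment of the call.
- robot.close_job(): hands the job in, once; it reports no verdict.
The state is a dict: "t": time; "q": joint angles; "dq": joint speeds; "joint_torque": joint torques, N m; "tool_pos": TCP position; "orientation": TCP orientation; "force": force on the tool from outside, world axes, zero at the start; "wrist_torque": the same for the moment, N m; "opening": finger opening in m.
Only numpy, scipy, OpenCV 4.12 (cv2) and the standard library are available. Lean on these libraries where they do the work, as an engineer would, in place of code of your own. Each camera call takes 0.05 s, during which the arm holds its last target. There are 200 camera calls.

TASK

Pick up the sweet tube with the broad flanged foot, stand it on the front ledge of the metal counter dock, and slide it sideways into the slot so that the flange goes under the slotted plate, past the two spring rollers. Feel for the stop and press the tube fully home against it with a gentle push of about 5 to 12 N for half a second, never more than 15 N, then let go. Leave everything else on the counter where it is.

Things in the scene. Friction and masses are not known exactly. Their poses are not given: they have to be found in the camera images.
- tube: the tube to dock: upright clear plastic barrel full of sweets, 36 mm diameter, white cap flush with the barrel, and at the foot a grey round flange 56 mm in diameter, 6 mm thick; 106 mm tall over all, 100 to 190 g, rigid. Stands on the counter at the start. Origin at the centre of the flange's underside, z up along the barrel
- dock: bare metal dock fixed to the counter, 150 x 110 mm (x, y). Origin at the centre of its underside; x is the direction to slide in (ledge at -x, stop at +x), y across, z up. Its floor plate, top at z = 10 mm, carries the flange. Black catch housings stand on the keeper plate at y = +-46 to 55 mm, top at z = 40 mm
- ledge (a point): on the dock's open front ledge, on the floor plate, at dock (-37, 0, 10) mm; the ledge runs from x = -75 to -5 mm. A tube standing here has its flange wholly in front of the keeper plate
- mouth (a point): middle of the slot's mouth, at dock (-5, 0, 19) mm. From here to x = 75 mm a keeper plate 5 mm thick covers the floor: underside z = 19, top z = 24 mm, so a 9 mm gap for the 6 mm flange. Its slot along y = 0 is 38 mm wide, with 45 degree lead-ins about 8 mm deep at the mouth; the flange's channel beneath is 62 mm wide
- stop: the stop at the closed end of the slot: a fixed steel block, front face at dock x = 57, z = 24 to 56 mm (origin: lower edge of that face), carrying a pad 26 x 26 x 4 mm on a thumbscrew. The barrel comes to rest on the pad. The pad's face stands 4 to 22 mm in front of the block, set differently each time and not reported: feel (or look) for it. It does not yield
- deepest (a point): on the floor plate at dock (35, 0, 10) mm, axes as the dock's: where the tube's origin is when home if the pad is fully back. With the pad further out, home lies up to 18 mm before this point on the same line. Pushing the barrel past the rollers takes roughly 5 to 9 N; then they let go and nothing but light friction is felt until the pad
- catch_l (a joint): spring roller catch on the keeper plate, left (+y) side of the slot: roller 12 mm across, its axis at dock x = 3.5 mm. Joint value in m: 0 = sprung out into the slot (the roller reaches to 14 mm from the slot's centre line), up to 0.007 pushed aside. The passing barrel pushes it aside about 4 mm. Spring: 4 N at 0, rising 0.6 N per mm
- catch_r (a joint): spring roller catch on the keeper plate, right (-y) side of the slot: roller 12 mm across, its axis at dock x = 3.5 mm. Joint value in m: 0 = sprung out into the slot (the roller reaches to 14 mm from the slot's centre line), up to 0.007 pushed aside. The passing barrel pushes it aside about 4 mm. Spring: 4 N at 0, rising 0.6 N per mm
- plain_tube: BYSTANDER: clear sweet tube of the same 36 mm diameter and white cap, 100 mm tall, but with no flange at the foot; origin at the centre of its underside
- jar: BYSTANDER: squat jar, 58 mm diameter, 85 mm tall; origin at the centre of its underside
- drink_can: BYSTANDER: drink can, 66 mm diameter, 115 mm tall; origin at the centre of its underside
- biscuit_box: BYSTANDER: standing cardboard box 50 x 110 x 100 mm (x, y, z); origin at the centre of its underside
- wafer_pack: BYSTANDER: flat dark red pack 45 x 130 x 30 mm lying on the counter; origin at the centre of its underside
- chocolate_pack: BYSTANDER: flat brown pack 40 x 120 x 30 mm lying on the counter; origin at the centre of its underside

How it is judged:
By the outcome, as a careful person would: the job done as asked, in the order asked, and still so for the second after the job is handed in, with the robot touching nothing.
It also fails if it takes over 70 s, if anything falls off the work surface, if the arm or the gripper's body presses on something with over 40 N, if the wrist force passes 120 N, or if a joint passes its speed limit or range.

## Working session

There is one attempt and no reset: what is moved stays moved. The work goes in short steps, Python scripts to look and compute and a tool call to move; the robot and the scene stay as the last step left them, time stands still between calls to the robot, and variables do not carry over. Pictures are saved under pics/ and viewed, about 8 in all and at most 12, crops included, and the job is handed in when it is done.

Besides the shell and the picture viewer there is one more tool, called after "Call:" in YAML: its name, and indented under it one key for each argument. step_arm: Moves the arm, as the interface text tells. Its arguments: {"type":"object","properties":{"commands":{"type":"array"},"force":{"type":"number"}},"required":["commands"]}

```bash
mkdir -p pics; cat > h.py <<'E'
import numpy as np, cv2
from plant import telemetry, read_camera, camera_params, robot
def snap(n,f):
    p=camera_params(n); im=read_camera(n); cv2.imwrite(f'pics/{f}.png',im[:,:,::-1]); return im,p
def ray(p,uv,z):
    K=np.array(p['mtx'],float);R=cv2.Rodrigues(np.array(p['rvec'],float))[0];t=np.array(p['tvec'],float).ravel()
    d=R.T@np.linalg.inv(K)@np.array([uv[0],uv[1],1.]);c=-R.T@t
    return c+d*(z-c[2])/d[2]
def proj(p,X):
    return cv2.projectPoints(np.atleast_2d(np.array(X,float)),np.array(p['rvec'],float),np.array(p['tvec'],float),np.array(p['mtx'],float),None)[0][:,0]
E
python3 - <<'E'
from h import *
for n in('top','scene'):
    im,p=snap(n,n+'0'); print(n,-cv2.Rodrigues(np.array(p['rvec']))[0].T@np.array(p['tvec']).ravel(),np.array(p['mtx']).round(1).tolist())
print(telemetry.read_state())
E
```

```text
top [0.38322775 0.03405036 1.09283227] [[465.5, 0.0, 274.6], [0.0, 465.5, 207.1], [0.0, 0.0, 1.0]]
scene [ 1.15571385 -0.10633255  0.84740189] [[418.1, 0.0, 279.0], [0.0, 418.1, 213.9], [0.0, 0.0, 1.0]]
{'t': 0.1, 'q': array([-1.40041019e+00,  1.31077872e-01,  1.48917033e+00,  1.21705376e-05,
        1.52296719e+00, -8.54369744e-02]), 'dq': array([-0.00204474, -0.00060982, -0.00293374, -0.0018924 , -0.00095661,
       -0.00247832]), 'joint_torque': array([ 2.03866679e-03, -5.61342645e+01, -4.93092942e+01,  7.71969650e-02,
        2.90700258e-02, -5.60047044e-05]), 'tool_pos': array([ 0.15176659, -0.58011125,  0.30179689]), 'orientation': array([ 2.08574233,  0.26996749, -2.0858617 ]), 'force': array([-0.21275752,  0.70253502,  1.01492444]), 'wrist_torque': array([-0.04356977,  0.00389376, -0.04336515]), 'opening': 0.09303169104190499}
```

View pics/top0.png

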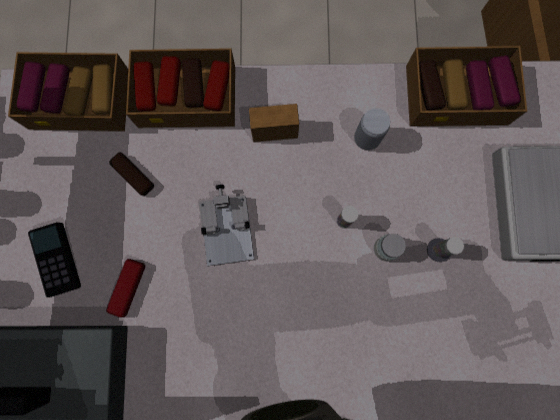

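View pics/scene0.png

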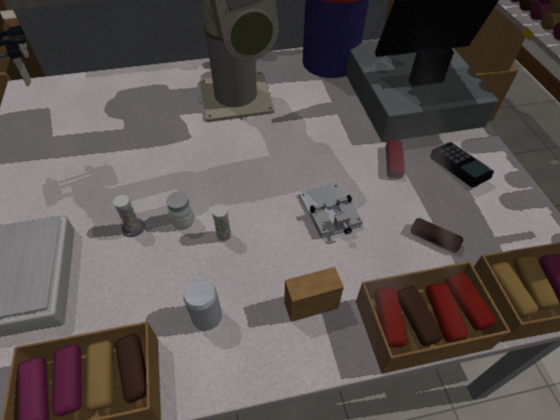

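The tube's cap is at (455,246) and its dark foot at (437,250) in the top view. The dock is near (227,230), with its ledge at the bottom edge and its stop at the top. Enlarged crops next, for corners.

```bash
python3 - <<'E'
from h import *
im=cv2.imread('pics/top0.png')
a=cv2.resize(im[180:272,190:266],None,fx=6,fy=6,interpolation=cv2.INTER_CUBIC)
b=cv2.resize(im[225:271,420:474],None,fx=6,fy=6,interpolation=cv2.INTER_CUBIC)
o=np.zeros((552,456+324,3),np.uint8);o[:552,:456]=a;o[:276,456:]=b
cv2.imwrite('pics/c1.png',cv2.convertScaleAbs(o,alpha=1.5))
p=camera_params('top')
print(ray(p,(455,246),.106),ray(p,(437,250),.003),ray(p,(393,241),.085),ray(p,(350,214),.1))
for uv in [(205,266),(254,261)]: print(ray(p,uv,.01))
R=cv2.Rodrigues(telemetry.read_state()['orientation'])[0];print(R.round(3))
w=camera_params('wrist');Rw=cv2.Rodrigues(np.array(w['rvec']))[0];c=-Rw.T@np.array(w['tvec']).ravel()
print('wcam in tool',R.T@(c-telemetry.read_state()['tool_pos']),(R.T@Rw.T).round(2).tolist(), w['mtx'])
E
```

```text
[ 0.47688717 -0.32982529  0.106     ] [ 0.4777149  -0.32548671  0.003     ] [ 0.49087219 -0.20519196  0.085     ] [ 0.54849118 -0.11237863  0.1       ]
[0.44467239 0.21390339 0.01      ]
[0.45527411 0.10024766 0.01      ]
[[-0.     0.253 -0.967]
 [ 0.002 -0.967 -0.253]
 [-1.    -0.002 -0.   ]]
wcam in tool [-0.08093898 -0.00034682 -0.08331883] [[-0.0, -0.3, 0.95], [1.0, -0.0, 0.0], [-0.0, 0.95, 0.3]] [[368.37812598   0.         274.97040102]
 [  0.         368.37812598 210.90913274]
 [  0.           0.           1.        ]]
```

View pics/c1.png

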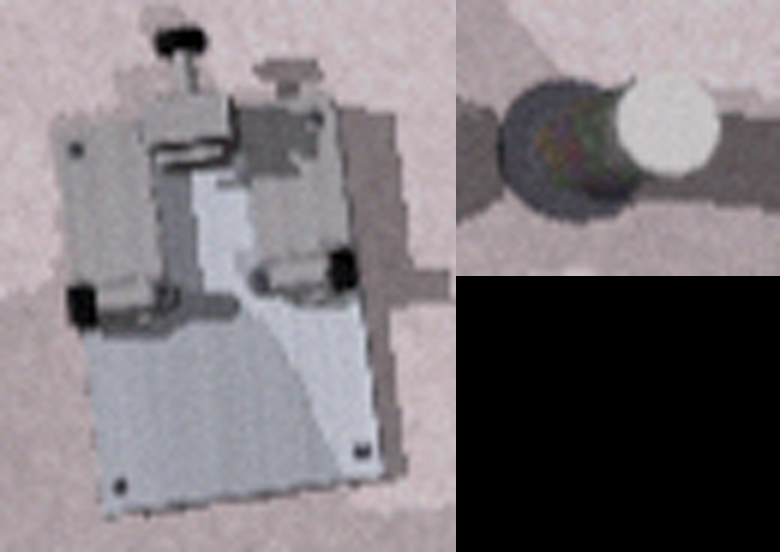

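```bash
python3 - <<'E'
from h import *
from scipy.optimize import least_squares
p=camera_params('top')
f=lambda x,y,ox,oy:((x+.5)/6-.5+ox,(y+.5)/6-.5+oy)
print('flange',ray(p,f(572-456,150,420,225),.006),'cap',ray(p,f(668-456,123,420,225),.106))
uv=np.array([f(*q,190,180) for q in[(107,517),(381,472),(55,120),(335,105)]])
D=np.array([(-75,55,10),(-75,-55,10),(75,55,24),(75,-55,24)])/1e3
def W(v):
    c,s=np.cos(v[2]),np.sin(v[2]);return D@np.array([[c,s,0],[-s,c,0],[0,0,1]])+[v[0],v[1],0]
r=least_squares(lambda v:(proj(p,W(v))-uv).ravel(),[.52,.15,.1]);print(r.x,r.fun.round(1))
v=r.x;e=np.array([np.cos(v[2]),np.sin(v[2])]);print('ledge',v[:2]-.037*e)
E
```

```text
flange [ 0.47838276 -0.32898568  0.006     ] cap [ 0.47882372 -0.3297987   0.106     ]
[0.52744315 0.16492191 0.11891206] [-1.  -0.5  0.4  0.9  0.4  1.5  0.2 -1.9]
ledge [0.49070443 0.16053252]
```

Call:
step_arm:
  commands:
    - {"xyz":[0,-160,-379],"turn":[-1.46,0,0],"grip":93}
    - {"xyz":[0,-160,-379],"turn":[-1.46,0,0],"grip":93}
    - {"xyz":[0,-160,-379],"turn":[-1.46,0,0],"grip":93}
    - {"xyz":[0,-160,-379],"turn":[-1.46,0,0],"grip":93}
    - {"xyz":[0,-160,-379],"turn":[-1.46,0,0],"grip":93}
    - {"xyz":[0,-160,-379],"turn":[-1.46,0,0],"grip":93}
    - {"xyz":[0,-160,-379],"turn":[-1.46,0,0],"grip":93}
    - {"xyz":[0,-160,-379],"turn":[-1.46,0,0],"grip":93}
    - {"xyz":[0,-160,-379],"turn":[-1.46,0,0],"grip":93}
    - {"xyz":[0,-160,-379],"turn":[-1.46,0,0],"grip":93}
    - {"xyz":[0,-160,-379],"turn":[-1.46,0,0],"grip":93}

```text
t: 1.48
tool_pos: [0.4776, -0.3302, 0.3027]
orientation: [1.104, 1.273, -1.104]
force: [-1.0, 0.3, -0.7]
opening: 0.0932
```

```bash
python3 - <<'E'
from h import *
s=telemetry.read_state();R=cv2.Rodrigues(s['orientation'])[0];print(s['t'],s['tool_pos'],R.round(4).tolist(),s['q'],s['force'])
im,p=snap('wrist','w1'); print(proj(p,[[.4785,-.3295,.106],[.4785,-.3295,0]]))
E
```

```text
1.475 [ 0.477571   -0.33023606  0.30268569] [[-0.0001, 0.9899, 0.1416], [0.0001, 0.1416, -0.9899], [-1.0, -0.0001, -0.0001]] [-6.93282063e-01  7.83975044e-02  1.54393119e+00 -1.03625443e-05
  1.51937274e+00 -8.35358627e-01] [-1.00086199  0.31726067 -0.67231665]
[[276.76256753 206.29299853]
 [276.25336522 177.52812765]]
```

View pics/w1.png

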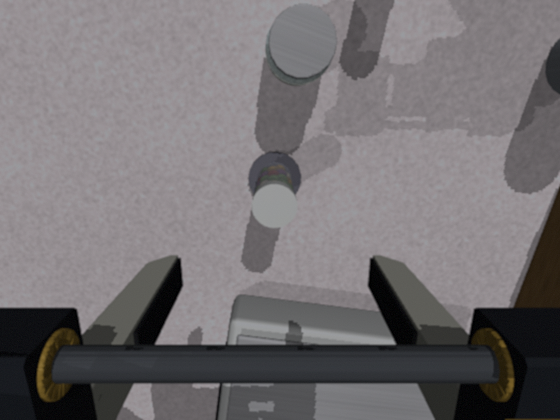

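The tube is between the fingers: its cap shows at (273,207) against a predicted (277,206), about 2 mm off. The other objects are clear. Descend and grip.

Call:
step_arm:
  commands:
    - {"xyz":[60,0,0],"turn":[0,0,0],"grip":93}
    - {"xyz":[120,-1,0],"turn":[0,0,0],"grip":93}
    - {"xyz":[150,-1,0],"turn":[0,0,0],"grip":93}
    - {"xyz":[166,-1,0],"turn":[0,0,0],"grip":93}
    - {"xyz":[166,-1,0],"turn":[0,0,0],"grip":60}
    - {"xyz":[166,-1,0],"turn":[0,0,0],"grip":45}
    - {"xyz":[166,-1,0],"turn":[0,0,0],"grip":25}
    - {"xyz":[166,-1,0],"turn":[0,0,0],"grip":25}
    - {"xyz":[166,-1,0],"turn":[0,0,0],"grip":25}
    - {"xyz":[166,-1,0],"turn":[0,0,0],"grip":25}
  force: 45

```text
t: 2.78
tool_pos: [0.4771, -0.3299, 0.1368]
orientation: [1.102, 1.274, -1.102]
force: [0.1, 0.4, 0.9]
opening: 0.0375
```

Call:
step_arm:
  commands:
    - {"xyz":[0,0,0],"turn":[0,0,0],"grip":25}
    - {"xyz":[0,0,0],"turn":[0,0,0],"grip":25}
    - {"xyz":[-20,0,0],"turn":[0,0,0],"grip":25}
    - {"xyz":[-70,0,0],"turn":[0,0,0],"grip":25}
    - {"xyz":[-120,0,0],"turn":[0,0,0],"grip":25}
    - {"xyz":[-140,0,0],"turn":[0,0,0],"grip":25}
    - {"xyz":[-140,0,0],"turn":[0,0,0],"grip":25}

```text
t: 3.65
tool_pos: [0.4776, -0.3304, 0.2784]
orientation: [1.101, 1.271, -1.101]
force: [-0.3, 0.5, -1.9]
opening: 0.0352
```

Call:
step_arm:
  commands:
    - {"xyz":[0,7,-50],"turn":[0,0,0],"grip":25}
    - {"xyz":[0,17,-110],"turn":[0,0,0],"grip":25}
    - {"xyz":[0,27,-170],"turn":[0,0,0],"grip":25}
    - {"xyz":[0,37,-230],"turn":[0,0,0],"grip":25}
    - {"xyz":[0,47,-290],"turn":[0,0,0],"grip":25}
    - {"xyz":[0,57,-350],"turn":[0,0,0],"grip":25}
    - {"xyz":[0,67,-410],"turn":[0,0,0],"grip":25}
    - {"xyz":[0,76,-460],"turn":[0,0,0],"grip":25}
    - {"xyz":[0,81,-484],"turn":[0,0,0],"grip":25}
    - {"xyz":[0,81,-484],"turn":[0,0,0],"grip":25}
    - {"xyz":[0,81,-484],"turn":[0,0,0],"grip":25}

```text
t: 5.03
tool_pos: [0.4865, 0.16, 0.2748]
orientation: [1.1, 1.276, -1.104]
force: [-0.6, 0.1, -2.4]
opening: 0.0355
```

```bash
python3 - <<'E'
from h import *
s=telemetry.read_state();R=cv2.Rodrigues(s['orientation'])[0];print(s['t'],s['tool_pos'],R.round(4).tolist(),s['force'])
im,p=snap('wrist','w2')
c,sn=np.cos(.13),np.sin(.13)
D=np.array([(-75,55,10),(-75,-55,10),(75,55,24),(75,-55,24),(-5,55,24)])/1e3
print(proj(p,D@np.array([[c,sn,0],[-sn,c,0],[0,0,1]])+[.527,.165,0]).round(0).tolist())
print('grasp',proj(p,[s['tool_pos']+R@[.065,0,0],s['tool_pos']+R@[.137,0,0]]))
E
```

```text
5.025 [0.4865087  0.1599955  0.27478931] [[-0.0031, 0.9895, 0.1445], [-0.0011, 0.1445, -0.9895], [-1.0, -0.0032, 0.0007]] [-0.62551802  0.09524764 -2.40366754]
[[240.0, 128.0], [241.0, 239.0], [408.0, 132.0], [394.0, 247.0], [318.0, 130.0]]
grasp [[275.95841876 292.52598721]
 [275.60609643 234.33868245]]
```

View pics/w2.png

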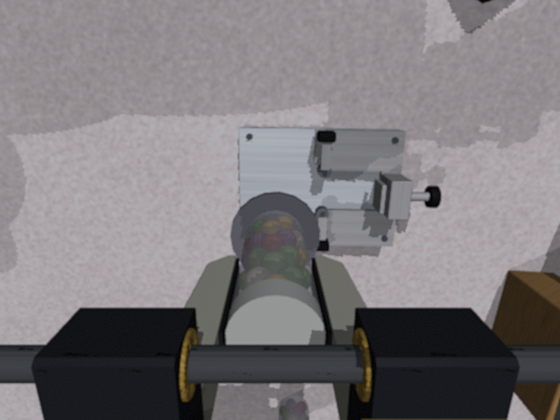

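The dock is well visible, with plate corners at (239,127), (405,131) and (393,247), within 3 px of prediction. An enlarged view will refine it.

```bash
python3 - <<'E'
import cv2
im=cv2.imread('pics/w2.png')[115:260,228:426]
cv2.imwrite('pics/c2.png',cv2.convertScaleAbs(cv2.resize(im,None,fx=4,fy=4,interpolation=cv2.INTER_CUBIC),alpha=1.3))
E
```

```text
(no output)
```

View pics/c2.png

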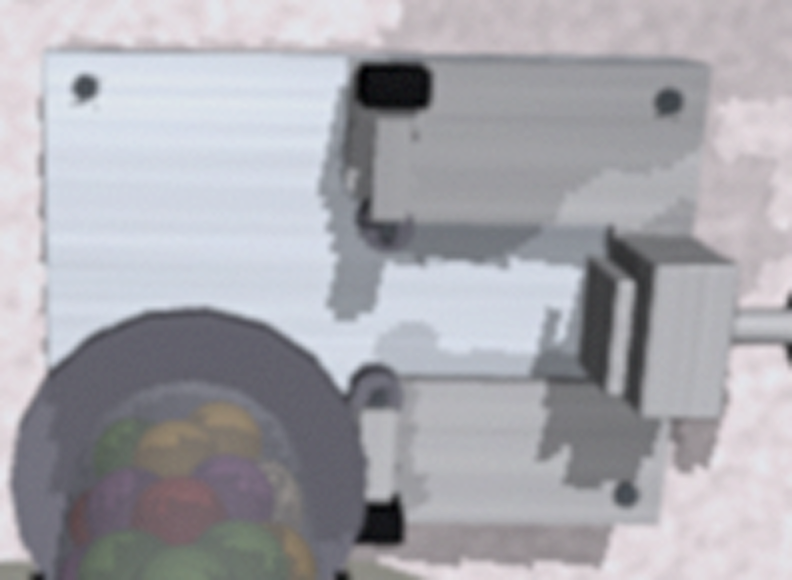

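```bash
cat >> h.py <<'E'
def W(v,D):
    c,s=np.cos(v[2]),np.sin(v[2]);return np.atleast_2d(D)/1e3@np.array([[c,s,0],[-s,c,0],[0,0,1]])+[v[0],v[1],0]
E
python3 - <<'E'
from h import *
from scipy.optimize import least_squares
p=camera_params('wrist')
f=lambda q:((q[0]+.5)/4-.5+228,(q[1]+.5)/4-.5+115)
uv=np.array([f(q) for q in[(45,50),(709,66),(657,524),(500,224),(500,378),(652,265),(640,415)]])
D=np.array([(-75,55,10),(75,55,24),(75,-55,24),(25,19,24),(25,-19,24),(57,15,56),(57,-15,56)],float)
m=np.ones((7,2));m[3:5,0]=0;m[5:,1]=0
r=least_squares(lambda v:((proj(p,W(v,D))-uv)*m).ravel(),[.527,.165,.13]);print(r.x,r.fun.round(1))
v=r.x
for q in[(612,265),(611,393)]:
    w=ray(p,f(q),.053)-[v[0],v[1],0];c,s=np.cos(v[2]),np.sin(v[2]);print('pad dock',(c*w[0]+s*w[1])*1e3,(-s*w[0]+c*w[1])*1e3)
print('ledge',W(v,[-37,0,10]))
S=telemetry.read_state();R=cv2.Rodrigues(S['orientation'])[0];print(S['tool_pos'])
# tube axis: flange centre pixel, crop
for z in(.137,.131): pass
P=S['tool_pos']+R@[.137,0,0]
for th in np.linspace(0,2*np.pi,5)[:4]:
    print(((proj(p,P+.028*np.array([np.cos(th),np.sin(th),0]))[0]-[228,115]+.5)*4-.5).round(0))
E
```

```text
[0.52522473 0.16514147 0.12940599] [-1.3 -0.2  0.8 -0.2  0.1  0.3 -0.  -0.4 -0.   0.8  0.6  0.  -0.3 -0. ]
pad dock 48.88073960285941 16.012041455776608
pad dock 51.5229396905577 -12.209375678390792
ledge [[0.4885341 0.1603668 0.01     ]]
[0.48677008 0.15970126 0.27527344]
[366. 503.]
[218. 309.]
[ 16. 455.]
[167. 637.]
```

Call:
step_arm:
  commands:
    - {"xyz":[40,2,-0.5],"turn":[0.015,0,0],"grip":25}
    - {"xyz":[85,2,-0.5],"turn":[0.015,0,0],"grip":25}
    - {"xyz":[110,2,-0.5],"turn":[0.015,0,0],"grip":25}
    - {"xyz":[120,2,-0.5],"turn":[0.015,0,0],"grip":25}
    - {"xyz":[122,2,-0.5],"turn":[0.015,0,0],"grip":25}
    - {"xyz":[122,2,-0.5],"turn":[0.015,0,0],"grip":25}
    - {"xyz":[122,2,-0.5],"turn":[0.015,0,0],"grip":25}

```text
t: 5.95
tool_pos: [0.49, 0.1616, 0.1561]
orientation: [1.114, 1.266, -1.111]
force: [-1.0, 0.5, -1.5]
opening: 0.0356
```

Call:
step_arm:
  commands:
    - {"xyz":[4,0,0.7],"turn":[0,0,0],"grip":25}
    - {"xyz":[7,0,0.7],"turn":[0,0,0],"grip":25}
    - {"xyz":[8,0,0.7],"turn":[0,0,0],"grip":25}
    - {"xyz":[8,0,0.7],"turn":[0,0,0],"grip":25}
    - {"xyz":[8,0,0.7],"turn":[0,0,0],"grip":25}

```text
t: 6.58
tool_pos: [0.4893, 0.1608, 0.1468]
orientation: [1.113, 1.268, -1.113]
force: [-1.6, -0.4, 0.3]
opening: 0.0356
```

```bash
python3 - <<'E'
from h import *
V=[.52522,.16514,.1294]
for i in range(4):
    s=telemetry.read_state();R=cv2.Rodrigues(s['orientation'])[0]
    w=s['tool_pos'][:2]-V[:2];c,n=np.cos(V[2]),np.sin(V[2]);F=s['force']
    print(s['t'],'dock xy',(1e3*np.array([c*w[0]+n*w[1],-n*w[0]+c*w[1]])).round(2),'z',s['tool_pos'][2].round(4),'yaw',np.arctan2(R[1,1],R[0,1]).round(3),'tilt',R[:2,0].round(4),F.round(2))
    im,p=snap('wrist','w3')
print(proj(p,W(V,[[-75,55,10],[-75,-55,10],[75,55,24],[75,-55,24]])).round(0).tolist())
cv2.imwrite('pics/w3.png',cv2.resize(im[60:420,100:500,::-1],None,fx=1.6,fy=1.6))
E
```

```text
6.575 dock xy [-36.23   0.33] z 0.1468 yaw 0.13 tilt [-0.  0.] [-1.56 -0.35  0.25]
6.625 dock xy [-36.23   0.35] z 0.1468 yaw 0.13 tilt [0. 0.] [-1.5  -0.28  0.68]
6.675 dock xy [-36.25   0.34] z 0.1468 yaw 0.13 tilt [-0. -0.] [-1.2  -1.06  0.28]
6.725 dock xy [-36.23   0.34] z 0.1468 yaw 0.13 tilt [0. 0.] [-1.22 -0.39 -0.08]
[[210.0, 148.0], [218.0, 311.0], [477.0, 151.0], [449.0, 323.0]]
```

View pics/w3.png

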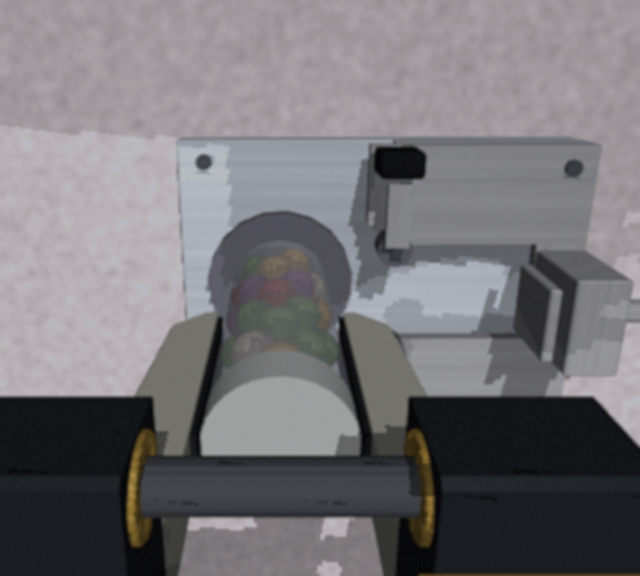

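The tube's flange now stands on the ledge at about dock (-36, 0.3), with its weight carried by the floor. Slide in.

Call:
step_arm:
  commands:
    - {"xyz":[0,4,0.3],"turn":[0,0,0],"grip":25}
    - {"xyz":[0,9,0.3],"turn":[0,0,0],"grip":25}
    - {"xyz":[0,14,0.3],"turn":[0,0,0],"grip":25}
    - {"xyz":[0,19,0.3],"turn":[0,0,0],"grip":25}
    - {"xyz":[0,22,0.3],"turn":[0,0,0],"grip":25}
    - {"xyz":[0,22,0.3],"turn":[0,0,0],"grip":25}

```text
t: 7.52
tool_pos: [0.5115, 0.1634, 0.1467]
orientation: [1.113, 1.267, -1.112]
force: [1.0, 0.0, -0.2]
opening: 0.0355
```

Call:
step_arm:
  commands:
    - {"xyz":[0,2,0],"turn":[0,0,0],"grip":25}
    - {"xyz":[0,4,0],"turn":[0,0,0],"grip":25}
    - {"xyz":[0,6,0],"turn":[0,0,0],"grip":25}
    - {"xyz":[0,8,0],"turn":[0,0,0],"grip":25}
    - {"xyz":[0,8,0],"turn":[0,0,0],"grip":25}

```text
t: 8.15
tool_pos: [0.5174, 0.1641, 0.1468]
orientation: [1.11, 1.271, -1.117]
force: [-12.3, -2.7, 14.1]
opening: 0.0357
```

```bash
cat > st.py <<'E'
from h import *
V=[.52522,.16514,.1294]
s=telemetry.read_state();R=cv2.Rodrigues(s['orientation'])[0]
w=s['tool_pos'][:2]-V[:2];c,n=np.cos(V[2]),np.sin(V[2]);F=s['force']
r=lambda a:[round(c*a[0]+n*a[1],2),round(-n*a[0]+c*a[1],2)]
print(s['t'],'dock',r(1e3*w),'z',s['tool_pos'][2].round(4),'yaw',np.arctan2(R[1,1],R[0,1]).round(4),'tilt',R[:2,0].round(4),'F',r(F),F[2].round(2),'T',s['wrist_torque'].round(3),s['opening'].round(4))
E
python3 st.py
```

```text
Traceback (most recent call last):
  File "st.py", line 6, in <module>
    print(s['t'],'dock',r(1e3*w),'z',s['tool_pos'][2].round(4),'yaw',np.arctan2(R[1,1],R[0,1]).round(4),'tilt',R[:2,0].round(4),'F',r(F),F[2].round(2),'T',s['wrist_torque'].round(3),s['opening'].round(4))
                                                                                                                                                                                      ^^^^^^^^^^^^^^^^^^
AttributeError: 'float' object has no attribute 'round'
```

Call:
step_arm:
  commands:
    - {"xyz":[-1,-1,0],"turn":[0,0,0],"grip":25}
    - {"xyz":[-1.5,-1,0],"turn":[0,0,0],"grip":25}
    - {"xyz":[-1.5,-1,0],"turn":[0,0,0],"grip":25}
  force: 60

```text
t: 8.52
tool_pos: [0.5168, 0.1639, 0.1469]
orientation: [1.111, 1.27, -1.116]
force: [-5.4, -0.7, -4.3]
opening: 0.0355
```

```bash
sed -i "s/s\['opening'\].round(4)/round(s['opening'],4)/" st.py; python3 st.py
```

```text
8.525 dock [np.float64(-8.5), np.float64(-0.1)] z 0.1469 yaw 0.13 tilt [-0.0033 -0.0008] F [np.float64(-5.41), np.float64(-0.03)] -4.33 T [-0.306  1.101  0.047] 0.0355
```

```bash
python3 - <<'E'
from h import *
im,p=snap('wrist','w4'); s,_=snap('scene','s4')
a=cv2.resize(im[130:400,160:460],(440,396)); b=cv2.resize(s[130:240,290:375],(340,440),interpolation=cv2.INTER_CUBIC)
o=np.zeros((440,780,3),np.uint8);o[:396,:440]=a;o[:,440:]=b;cv2.imwrite('pics/c4.png',cv2.convertScaleAbs(o[:,:,::-1],alpha=1.4))
E
```

```text
(no output)
```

View pics/c4.png

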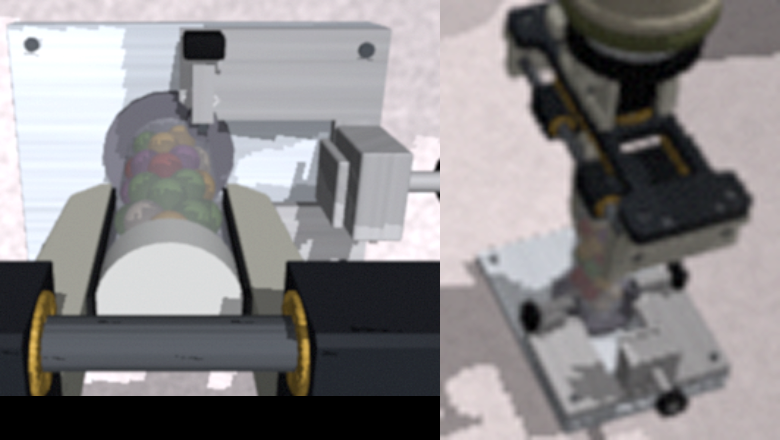

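The flange is under the keeper plate, the barrel is centred at the rollers and it stands upright. Continue.

Call:
step_arm:
  commands:
    - {"xyz":[0.7,1,0],"turn":[0,0,0],"grip":25}
    - {"xyz":[0.7,2,0],"turn":[0,0,0],"grip":25}
    - {"xyz":[0.7,3,0],"turn":[0,0,0],"grip":25}
    - {"xyz":[0.7,3,0],"turn":[0,0,0],"grip":25}

```text
t: 9.12
tool_pos: [0.5202, 0.1645, 0.1469]
orientation: [1.112, 1.27, -1.115]
force: [-6.5, -0.9, -0.8]
opening: 0.0355
```

```bash
python3 st.py
```

```text
9.125 dock [np.float64(-5.08), np.float64(0.05)] z 0.1469 yaw 0.13 tilt [-0.0025 -0.0004] F [np.float64(-6.56), np.float64(-0.05)] -0.83 T [-2.31e-01  1.24e+00 -1.00e-03] 0.0355
```

Going well: 6.5 N, no lateral load. Continue through the rollers.

Call:
step_arm:
  commands:
    - {"xyz":[0,1,0],"turn":[0,0,0],"grip":25}
    - {"xyz":[0,2,0],"turn":[0,0,0],"grip":25}
    - {"xyz":[0,3,0],"turn":[0,0,0],"grip":25}
    - {"xyz":[0,4,0],"turn":[0,0,0],"grip":25}
    - {"xyz":[0,5,0],"turn":[0,0,0],"grip":25}

```text
t: 9.75
tool_pos: [0.5258, 0.1652, 0.147]
orientation: [1.113, 1.268, -1.113]
force: [-3.1, -0.5, -7.2]
opening: 0.0352
```

```bash
python3 st.py
```

```text
9.75 dock [np.float64(0.56), np.float64(0.01)] z 0.147 yaw 0.13 tilt [-0.0007 -0.0001] F [np.float64(-3.1), np.float64(-0.13)] -7.2 T [-0.177  0.52   0.022] 0.0352
```

Call:
step_arm:
  commands:
    - {"xyz":[0.4,1.5,0],"turn":[0,0,0],"grip":25}
    - {"xyz":[0.4,3,0],"turn":[0,0,0],"grip":25}
    - {"xyz":[0.4,4.5,0],"turn":[0,0,0],"grip":25}
    - {"xyz":[0.4,6,0],"turn":[0,0,0],"grip":25}
    - {"xyz":[0.4,8,0],"turn":[0,0,0],"grip":25}
    - {"xyz":[0.4,8,0],"turn":[0,0,0],"grip":25}

```text
t: 10.5
tool_pos: [0.5349, 0.1664, 0.1478]
orientation: [1.114, 1.266, -1.111]
force: [3.9, -0.1, -6.4]
opening: 0.0354
```

```bash
python3 st.py
```

```text
10.5 dock [np.float64(9.76), np.float64(0.04)] z 0.1478 yaw 0.1299 tilt [0.0023 0.0004] F [np.float64(3.88), np.float64(-0.64)] -6.37 T [ 0.043 -0.913 -0.018] 0.0354
```

Past the rollers. Advance to x≈20 gently.

Call:
step_arm:
  commands:
    - {"xyz":[0.6,2,0],"turn":[0,0,0],"grip":25}
    - {"xyz":[0.6,4,0],"turn":[0,0,0],"grip":25}
    - {"xyz":[0.6,6,0],"turn":[0,0,0],"grip":25}
    - {"xyz":[0.6,7.5,0],"turn":[0,0,0],"grip":25}
    - {"xyz":[0.6,9,0],"turn":[0,0,0],"grip":25}
    - {"xyz":[0.6,10,0],"turn":[0,0,0],"grip":25}
    - {"xyz":[0.6,10,0],"turn":[0,0,0],"grip":25}

```text
t: 11.38
tool_pos: [0.5428, 0.1675, 0.1468]
orientation: [1.111, 1.27, -1.115]
force: [-5.7, -1.1, 9.5]
opening: 0.0355
```

```bash
python3 st.py
```

```text
11.375 dock [np.float64(17.76), np.float64(0.07)] z 0.1468 yaw 0.1302 tilt [-0.0029 -0.0006] F [np.float64(-5.8), np.float64(-0.37)] 9.47 T [-0.409  0.816 -0.008] 0.0355
```

Call:
step_arm:
  commands:
    - {"xyz":[-0.9,0,0],"turn":[0,0,0],"grip":25}
    - {"xyz":[-0.9,0,0],"turn":[0,0,0],"grip":25}
    - {"xyz":[-0.9,0,0],"turn":[0,0,0],"grip":25}

```text
t: 11.75
tool_pos: [0.5434, 0.1676, 0.1468]
orientation: [1.112, 1.269, -1.114]
force: [0.3, 0.3, -1.6]
opening: 0.0352
```

```bash
python3 st.py
```

```text
11.75 dock [np.float64(18.31), np.float64(0.1)] z 0.1468 yaw 0.13 tilt [-0.0012 -0.0001] F [np.float64(0.32), np.float64(0.22)] -1.62 T [-0.031 -0.101 -0.005] 0.0352
```

It was only floor friction. Now free: go on, seeking the pad.

Call:
step_arm:
  commands:
    - {"xyz":[0,1.5,0],"turn":[0,0,0],"grip":25}
    - {"xyz":[0,3,0],"turn":[0,0,0],"grip":25}
    - {"xyz":[0,4.5,0],"turn":[0,0,0],"grip":25}
    - {"xyz":[0,6,0],"turn":[0,0,0],"grip":25}
    - {"xyz":[0,7,0],"turn":[0,0,0],"grip":25}
    - {"xyz":[0,8,0],"turn":[0,0,0],"grip":25}
    - {"xyz":[0,8,0],"turn":[0,0,0],"grip":25}

```text
t: 12.62
tool_pos: [0.5518, 0.1687, 0.1474]
orientation: [1.113, 1.268, -1.113]
force: [0.2, -1.1, -1.9]
opening: 0.0356
```

```bash
python3 st.py
```

```text
12.625 dock [np.float64(26.81), np.float64(0.07)] z 0.1474 yaw 0.13 tilt [-0.  0.] F [np.float64(0.02), np.float64(-1.15)] -1.86 T [-0.035 -0.092  0.043] 0.0356
```

Call:
step_arm:
  commands:
    - {"xyz":[0.4,0.7,0],"turn":[0,0,0],"grip":25}
    - {"xyz":[0.4,1.4,0],"turn":[0,0,0],"grip":25}
    - {"xyz":[0.4,2,0],"turn":[0,0,0],"grip":25}
    - {"xyz":[0.4,2.5,0],"turn":[0,0,0],"grip":25}
    - {"xyz":[0.4,2.5,0],"turn":[0,0,0],"grip":25}

```text
t: 13.25
tool_pos: [0.5543, 0.169, 0.1471]
orientation: [1.113, 1.268, -1.113]
force: [-1.0, 0.3, -1.5]
opening: 0.0353
```

Call:
step_arm:
  commands:
    - {"xyz":[0,0.5,0],"turn":[0,0,0],"grip":25}
    - {"xyz":[0,1,0],"turn":[0,0,0],"grip":25}
    - {"xyz":[0,1,0],"turn":[0,0,0],"grip":25}

```text
t: 13.62
tool_pos: [0.5552, 0.1691, 0.1471]
orientation: [1.113, 1.268, -1.113]
force: [-0.1, 0.7, -1.3]
opening: 0.0352
```

Call:
step_arm:
  commands:
    - {"xyz":[0,0.5,0],"turn":[0,0,0],"grip":25}
    - {"xyz":[0,0.5,0],"turn":[0,0,0],"grip":25}

```text
t: 13.88
tool_pos: [0.5558, 0.1692, 0.1471]
orientation: [1.113, 1.268, -1.113]
force: [0.2, -0.9, -1.9]
opening: 0.0356
```

```bash
python3 st.py
```

```text
13.875 dock [np.float64(30.81), np.float64(0.07)] z 0.1471 yaw 0.13 tilt [0.0001 0.    ] F [np.float64(0.06), np.float64(-0.91)] -1.94 T [-0.045 -0.108  0.002] 0.0356
```

Call:
step_arm:
  commands:
    - {"xyz":[0,0.6,0],"turn":[0,0,0],"grip":25}
    - {"xyz":[0,0.6,0],"turn":[0,0,0],"grip":25}

```text
t: 14.12
tool_pos: [0.5563, 0.1693, 0.147]
orientation: [1.113, 1.268, -1.113]
force: [0.5, 0.9, -1.8]
opening: 0.0353
```

Call:
step_arm:
  commands:
    - {"xyz":[0,0.6,0],"turn":[0,0,0],"grip":25}
    - {"xyz":[0,0.6,0],"turn":[0,0,0],"grip":25}

```text
t: 14.38
tool_pos: [0.5569, 0.1693, 0.147]
orientation: [1.113, 1.268, -1.113]
force: [0.3, 0.5, -2.1]
opening: 0.035
```

Call:
step_arm:
  commands:
    - {"xyz":[0,0.6,0],"turn":[0,0,0],"grip":25}
    - {"xyz":[0,0.6,0],"turn":[0,0,0],"grip":25}

```text
t: 14.62
tool_pos: [0.5573, 0.1694, 0.1469]
orientation: [1.113, 1.268, -1.113]
force: [-2.0, -0.2, -0.4]
opening: 0.0356
```

Call:
step_arm:
  commands:
    - {"xyz":[0,0.6,0],"turn":[0,0,0],"grip":25}
    - {"xyz":[0,0.6,0],"turn":[0,0,0],"grip":25}

```text
t: 14.88
tool_pos: [0.5575, 0.1694, 0.1468]
orientation: [1.112, 1.269, -1.114]
force: [-4.9, -1.4, 1.1]
opening: 0.0349
```

Pad felt at about dock x = 32.4, which agrees with the visual estimate of roughly 32. Press to ~8 N and hold.

Call:
step_arm:
  commands:
    - {"xyz":[-0.2,0.4,0],"turn":[0,0,0],"grip":25}
    - {"xyz":[-0.2,0.7,0],"turn":[0,0,0],"grip":25}

```text
t: 15.12
tool_pos: [0.5577, 0.1694, 0.1469]
orientation: [1.111, 1.27, -1.115]
force: [-8.6, -0.5, 2.6]
opening: 0.0357
```

```bash
python3 st.py
```

```text
15.125 dock [np.float64(32.74), np.float64(0.08)] z 0.1469 yaw 0.1301 tilt [-0.003  -0.0005] F [np.float64(-8.59), np.float64(0.64)] 2.59 T [-0.299  1.428 -0.021] 0.0357
```

Call:
step_arm:
  commands:
    - {"xyz":[0,0,0],"turn":[0,0,0],"grip":25}
    - {"xyz":[0,0,0],"turn":[0,0,0],"grip":25}
    - {"xyz":[0,0,0],"turn":[0,0,0],"grip":25}
    - {"xyz":[0,0,0],"turn":[0,0,0],"grip":25}
    - {"xyz":[0,0,0],"turn":[0,0,0],"grip":25}
    - {"xyz":[0,0,0],"turn":[0,0,0],"grip":25}

```text
t: 15.88
tool_pos: [0.5576, 0.1695, 0.1469]
orientation: [1.111, 1.27, -1.115]
force: [-7.7, -1.2, 2.6]
opening: 0.0357
```

```bash
python3 st.py
```

```text
15.875 dock [np.float64(32.71), np.float64(0.1)] z 0.1469 yaw 0.1302 tilt [-0.003  -0.0005] F [np.float64(-7.78), np.float64(-0.21)] 2.63 T [-0.32   1.204  0.003] 0.0357
```

Call:
step_arm:
  commands:
    - {"xyz":[0,0,0],"turn":[0,0,0],"grip":40}
    - {"xyz":[0,0,0],"turn":[0,0,0],"grip":55}
    - {"xyz":[0,0,0],"turn":[0,0,0],"grip":60}
    - {"xyz":[0,0,0],"turn":[0,0,0],"grip":60}
    - {"xyz":[0,0,0],"turn":[0,0,0],"grip":60}

```text
t: 16.5
tool_pos: [0.5589, 0.1696, 0.1473]
orientation: [1.113, 1.268, -1.113]
force: [-0.8, 0.1, -1.2]
opening: 0.0598
```

```bash
python3 st.py
```

```text
16.5 dock [np.float64(33.96), np.float64(0.05)] z 0.1473 yaw 0.13 tilt [0.0002 0.    ] F [np.float64(-0.74), np.float64(0.19)] -1.18 T [-0.038 -0.054  0.031] 0.0598
```

Call:
step_arm:
  commands:
    - {"xyz":[-10,0,0],"turn":[0,0,0],"grip":60}
    - {"xyz":[-40,0,0],"turn":[0,0,0],"grip":60}
    - {"xyz":[-90,0,0],"turn":[0,0,0],"grip":60}
    - {"xyz":[-140,0,0],"turn":[0,0,0],"grip":60}
    - {"xyz":[-150,0,0],"turn":[0,0,0],"grip":60}
    - {"xyz":[-150,0,0],"turn":[0,0,0],"grip":60}
    - {"xyz":[-150,0,0],"turn":[0,0,0],"grip":60}

```text
t: 17.38
tool_pos: [0.558, 0.1694, 0.2953]
orientation: [1.111, 1.27, -1.115]
force: [-0.6, -0.4, -0.7]
opening: 0.0602
```

```bash
python3 - <<'E'
from h import *
V=[.52522,.16514,.1294]
im,p=snap('wrist','w5')
print(proj(p,W(V,[[32.5,0,116],[32.5,0,10],[-75,55,10]])).round(1).tolist())
s,_=snap('scene','s5')
o=np.zeros((420,780,3),np.uint8);o[:400,:400]=cv2.resize(im[60:310,120:370],(400,400),interpolation=cv2.INTER_CUBIC);o[:,400:]=cv2.resize(s[120:250,280:398],(380,420),interpolation=cv2.INTER_CUBIC)
cv2.imwrite('pics/c5.png',cv2.convertScaleAbs(o[:,:,::-1],alpha=1.4))
E
```

```text
[[275.4, 213.7], [275.6, 181.7], [165.1, 126.2]]
```

View pics/c5.png

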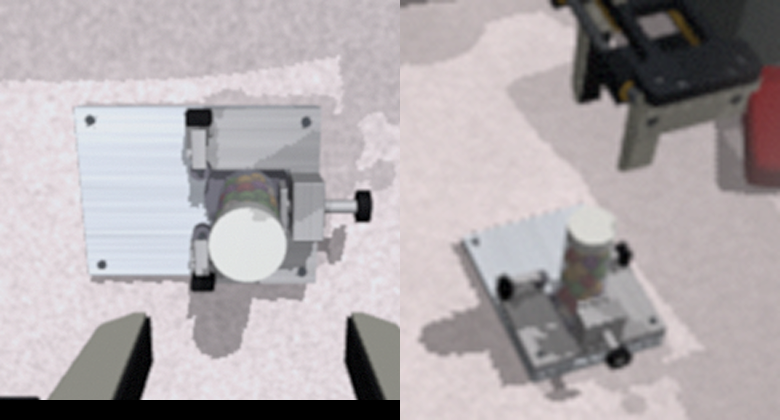

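The tube stands upright against the pad with the gripper clear. Its cap is at image (275,213) against a predicted (275.4,213.7) for home. Handing in.

```bash
python3 -c "
from plant import robot;print(robot.close_job())"
```

```text
the job is handed in; nothing more can be done
None
```

The tube is docked. I picked it up, stood it on the ledge and slid it under the keeper plate past both rollers. I felt the pad with the tube at about dock x = 32.4 mm, which agrees with the camera estimate of about 32 mm. I pressed at about 8 N for 0.75 s, released and lifted clear. It took about 17 s in all.

- **Final check:** the last picture shows the tube upright against the pad, with its cap within 1 pixel of where it should be when home. The gripper was clear of it.
- **Forces:** pushing home, the readings I took stayed below 9 N. Earlier, on first meeting the rollers, the push reached about 12.6 N sideways, with 14 N upward because the flange was pressed onto the floor plate. I raised the tool by about 1.5 mm and went on at about 3 to 7 N. Forces were read only at the end of each move, so brief peaks between readings are not known.
- **Not checked:** I did not re-measure the other objects on the counter. The gripper path was planned clear of them, and no unexpected force showed.

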